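# Close and lock the chilled halva case

## Task

Close up the small chilled display case: push the marbled halva loaf that sticks out of it all the way inside so that the door can pass, then push the sliding door fully shut, and then push the lock button on the door fully in. Do it all by pushing with the fingertips: do not take hold of the loaf or of the door's pull, do not lift or tip the loaf, and leave everything else on the counter and on the case where it is.

Things in the scene. Friction and masses are not known exactly. Their poses are not given: they have to be found in the camera images.
- case: Low glass display case, aluminium frame on a grey plinth, fixed: 205 deep (x), 340 wide (y), 184 high. Origin: centre of its underside; x points in from the robot's side, y to the left seen from the robot. Front face at x = -102.5, back glass at 96. Goods lie on the deck, z = 85, flush to the front (no sill). Right half (y < 14) closed by a fixed pane.
- doorway (a point): Middle of the doorway's bottom edge, on the front face at deck height: (-102.5, 86, 85) in the case's frame. The doorway spans y 14 to 158 and z 85 to 174, under a top rail (z 174 to 184, from the front face to 29 behind it): upright fingers stop at the front face; fingers tilted about 30 degrees, tips leading, reach in under the rail. The door's groove lies 3 to 11 behind the front face.
- loaf: Loose chocolate-marbled halva loaf lying lengthwise in the doorway, near end sticking out 38 to 56 past the case's front. 160 long (its x), 68 wide, 68 high; origin on its underside, 94 from the near end, 66 from the far end; its x points into the case, within 0.06 rad of the case's x. 0.5 to 1 kg; slides on the deck with up to about 7 N.
- loaf_end_left (a point): Left edge of the loaf's near end face, at half its height (34 above its underside).
- loaf_end_right (a point): Right edge of the loaf's near end face, at half its height. The loaf is wholly inside when both edges lie at x > -93 in the case's frame, behind the door's groove.
- door (a joint): Opening of the sliding door in m: 0 fully shut (at the left post), 0.14 wide open (in front of the fixed pane). Starts 0.125 to 0.14 open; shuts towards the case's +y; about 2 N of friction, stays where it is left. The door is 172 wide, 8 thick, z 87 to 174; it cannot pass the loaf while that sticks out.
- door_pull (a point): Middle of the outer edge (z = 130) of an upright dark fin on the door's left stile. The fin is 5 thick in y, stands 25 out from the door's face (22 in front of the case's front face) and spans z 95 to 163. Push on its right-hand (-y) side to shut the door. With the door shut the point is at (-124.5, 142) in the case's frame.
- lock (a joint): How far the push lock's button is in, in m: 0 out, 0.008 fully in. It moves along the case's +x with about 3 to 4 N and stays in. Its pin enters a hole in the fixed pane's edge, so it goes in only when the door is shut (within 3 mm); otherwise it stops after 1.5 mm.
- lock_button (a point): Centre of the outer face of the lock's round button (18 diameter, in a 26 diameter steel collar on the door's right stile), z = 135. Out, it stands 21 in front of the case's front face; fully in, 13, and still 4 out of the collar. With the door shut it is at y = 0 of the case.
- tub: Bystander: tub of halva with a lid, 109 x 139 x 57, on the counter, front right.
- tall_box: Bystander: upright gift box, 46 x 52 x 150, on the counter, right of the tongs.
- roof_box: Bystander: gift box, 150 x 52 x 46, lying along y on the case's glass roof, about 20 from the back; its top is 230 above the counter and its near side 120 or more behind the case's front.
- pack: Bystander: flat film pack of small bars, 110 x 178 x 30, on the counter before the case's left half, near or under the loaf's end.
- tongs: Bystander: serving tongs, 330 x 65 x 39, on the counter before the case.
- tape: Bystander: roll of tape, 93 across, 48 high, lying flat on the counter, front right.

How it is judged:
By the outcome, as a careful person would: the job done as asked, in the order asked, and still so for the second after the job is handed in, with the robot touching nothing.
It also fails if it takes over 53 s, if anything falls off the work surface, if the arm or the gripper's body presses on something with over 40 N, if the wrist force passes 120 N, or if a joint passes its speed limit or range.

## Robot

A 6-joint arm with a two-finger parallel gripper is mounted at the origin on a cart in front of the work surface, level with it; the furniture and walls round the work are solid. World frame = base frame: x ahead of the robot, y to its left, z up, the work surface at z = 0. Lengths are in m, angles in rad, forces in N, time in s.
With the tool pointing down it reaches from about 0.375 to 0.9 m from the base axis. Payload 3.1 kg.
Tool frame: the origin (TCP) lies between the finger pads, 19 mm behind the fingertips; this is the grasp point; z points along the fingers, y is the line along which they close (so a half turn about z gives the same grasp; the last joint's range is limited). The gripper opens to 85 mm and grips with 20 to 120 N. Pads are 22 mm wide; open, the fingers measure 114 mm over their backs; the gripper's body (76 mm by 85 mm) begins 54 mm behind the grasp point. The pads swing forward as they close: fully open they stand 13 mm farther back than shut.
Start: joints at [-1.425, 0.527, 1.433, -0, 1.181, -0.178], TCP at [0.199, -0.592, 0.25] pointing down, gripper open.
Joint ranges: [-3.08, 3.08], [-0.75, 2.2], [0.22, 2.44], [-1.43, 4.57], [0, 2.65], [-2.85, 2.85]. Speed limits (rad/s): [2.79, 2.79, 3.14, 3.14, 3.14, 3.14].

## Interface

Orientations are given as a unit quaternion [x, y, z, w].
In Python, from station import telemetry, snapshot, manip gives the robot as it stands. The module is installed in compiled form; this text tells all that it offers.
- The arm moves only by the shell command python3 -m crank 'ROWS' [OPENING] [FORCE]. ROWS is text: rows parted by semicolons, each of 6 numbers parted by spaces: the shift along the tool's x, y, z as a fraction of full scale, then the turn, a rotation vector about the tool's x, y, z as a fraction of full scale. A call has exactly 5 rows; each row shifts and turns the commanded pose from where the row before left it, along the tool's axes as they then stand; what a row does not reach is not made up. Full scale, the value 1, is 4 cm for a shift and 90 degrees for a turn. A row lasts 1/10 s, in which the tool goes at most 50 mm and 8.59 degrees, less where a joint would pass 70% of its speed; a pose out of reach is approached as far as the arm can. A call with a number of a shift or a turn outside -1 to 1 is refused whole. A call with a gripper value outside its range is refused whole. OPENING is the opening, from -1 (shut) to 1 (fully open), set as the call begins (- or left out, the last holds). The fingers move at their own pace and stop on an object; FORCE is the grip in N (left out, the last holds). Time passes only in rows, so rows that do not move let the fingers close, or fill a call up. It gives the time, the measured TCP pose, the force, the opening and the grip force at its end, in the units of the state.
- telemetry.sense(): the state, without advancing time (a new reading comes with each control period).
- snapshot(name): name is "scene" or "top" or "wrist"; returns a dict with "image" (420x560x3 uint8, red, green, blue), "depth" (420x560 float32, m along the optical axis (not along the pixel's ray), 0 where there is no reading), "camera_matrix" (3x3 intrinsics, pixels), "rvec" (rotation vector, rad) and "tvec" (3), from world to camera coordinates, as OpenCV has them. Camera axes: x right, y down, z forward; pixel columns grow to the right and rows downward; lengths in m; the calibration is good to about 2 mm. A picture is of the moment at which its call begins.
- manip.sign_off(): hands the job in; it is judged then, once.
The state is a dict: "t": time; "q": joint angles; "qd": joint speeds; "tau": joint torques, N m; "tcp_pos": TCP position; "tool_rot": TCP orientation; "force": force on the tool from outside, world axes, zero at the start; "ft_torque": the same for the moment, N m; "finger_gap": opening from 0.0 (shut) to 1.0 (fully open); "gripper_force": force on a finger pad.
Only numpy, scipy, OpenCV 4.12 (cv2) and the standard library are available. Lean on these libraries where they do the work, as an engineer would, in place of code of your own. Each camera call takes 0.05 s, during which the arm holds its last target. There are 200 camera calls.

## Working session

There is one attempt and no reset: what is moved stays moved. The work goes in short steps, Python scripts to look and compute and a shell command to move; the robot and the scene stay as the last step left them, time stands still between calls to the robot, and variables do not carry over. Pictures are saved under pics/ and viewed, at most 10 in all, crops included, and the job is handed in when it is done.

```bash
mkdir -p pics; cat > h.py <<'E'
import numpy as np, cv2
from station import telemetry, snapshot, manip
def snap(n,save=None):
    s=snapshot(n); R=cv2.Rodrigues(np.array(s["rvec"],float))[0]; t=np.array(s["tvec"],float).ravel(); K=np.array(s["camera_matrix"])
    d=s["depth"]; v,u=np.mgrid[:d.shape[0],:d.shape[1]]
    c=np.stack([(u-K[0,2])/K[0,0]*d,(v-K[1,2])/K[1,1]*d,d],-1)
    s["P"]=(c-t)@R; s["P"][d==0]=np.nan; s["R"]=R;s["t"]=t;s["K"]=K
    if save: cv2.imwrite("pics/"+save,s["image"][:,:,::-1])
    return s
E
python3 - <<'E'
from h import *
import pickle
for n in("scene","top"):
    s=snap(n,n+"0.png"); pickle.dump(s,open(n+".pkl","wb")); print(n,-s["R"].T@s["t"],s["K"][0,0])
print(telemetry.sense())
E
```

```text
scene [ 0.72826516 -1.09252417  1.01950874] 457.7441463541687
top [-0.21631426  0.27040644  1.32681145] 546.2496291881597
{'t': 0.1, 'q': array([-1.42547502e+00,  5.28369977e-01,  1.43380386e+00, -1.28214885e-05,
        1.18140785e+00, -1.78533571e-01]), 'qd': array([-0.00037925, -0.00059772, -0.00510637,  0.00230914,  0.0003831 ,
        0.00178582]), 'tau': array([-3.79651347e-04, -4.43304062e+01, -1.78587037e+01, -1.78206860e-04,
        3.87657652e-03, -1.63696427e-05]), 'tcp_pos': array([ 0.19880254, -0.59187996,  0.24912398]), 'tool_rot': array([ 9.86917492e-01,  1.61223058e-01,  1.05866473e-05, -9.94474093e-04]), 'force': array([-0.13389264,  0.42602258,  0.96029783]), 'ft_torque': array([ 0.05885318, -0.03340507, -0.02251702]), 'gripper_force': 0.0, 'finger_gap': 1.0007122188015578}
```

View pics/scene0.png

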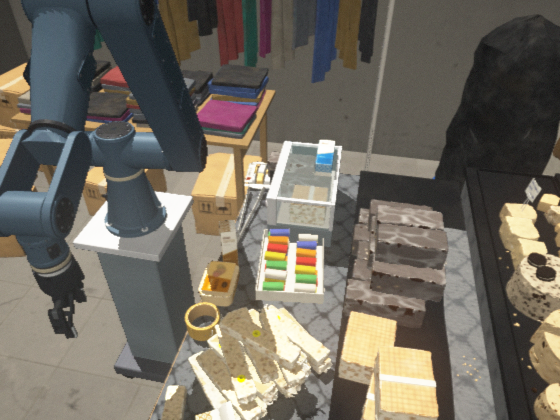

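View pics/top0.png

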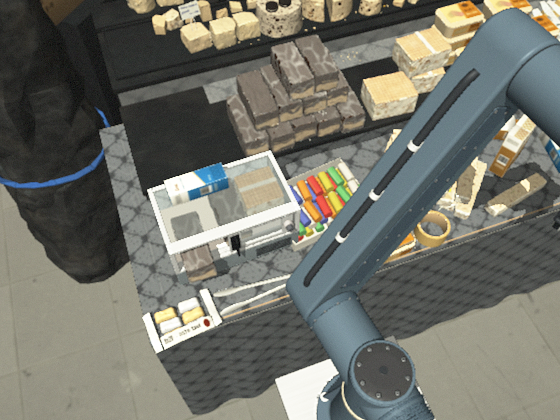

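The scene view shows the case at about (305,190), with the loaf hidden from it. The top view shows the case's roof at (150–300, 155–245), the loaf's end at (200,262), the dark pull at (235,243) and the pack at (180,320). I'll zoom in on the top view.

```bash
python3 - <<'E'
from h import *
import pickle
s=pickle.load(open("top.pkl","rb"))
im=s["image"][140:350,130:330,::-1]
cv2.imwrite("pics/c.png",cv2.resize(im,None,fx=3.8,fy=2.85,interpolation=cv2.INTER_CUBIC) if 0 else cv2.resize(im,None,fx=2.85,fy=2.85,interpolation=cv2.INTER_CUBIC))
P=s["P"]
m=np.zeros(P.shape[:2],bool);m[140:350,130:330]=1
def rect(lo,hi,extra=True):
    k=m&(P[...,2]>lo)&(P[...,2]<hi)&extra
    return k
k=rect(.176,.192)
n,l,st,_=cv2.connectedComponentsWithStats(k.astype(np.uint8),connectivity=8)
for i in range(1,n):
    if st[i,4]>40:
        q=P[l==i]; r=cv2.minAreaRect(q[:,:2].astype(np.float32)); print("roof",st[i],r, cv2.boxPoints(r).round(4).tolist(), np.median(q[:,2]))
for u,v in[(200,262),(197,270),(205,255),(235,243),(180,320),(215,300),(250,290)]: print(u,v,P[v,u].round(4))
k=rect(.14,.165); 
n,l,st,_=cv2.connectedComponentsWithStats(k.astype(np.uint8),connectivity=8)
for i in range(1,n):
    if st[i,4]>40:
        q=P[l==i]; r=cv2.minAreaRect(q[:,:2].astype(np.float32)); print("z15",st[i],cv2.boxPoints(r).round(4).tolist(), np.median(q[:,2]))
E
```

```text
roof [ 147  150  153  107 7797] ((0.5708176493644714, 0.14842110872268677), (0.21243903040885925, 0.34110087156295776), 2.322631597518921) [[0.4578000009059906, 0.31450000405311584], [0.4715999960899353, -0.02630000002682209], [0.683899998664856, -0.01769999973475933], [0.6700000166893005, 0.3231000006198883]] 0.18552928196252239
200 262 [0.4308 0.2488 0.1571]
197 270 [0.4201 0.2611 0.1429]
205 255 [0.4468 0.2323 0.1541]
235 243 [0.4573 0.1532 0.1477]
180 320 [0.367  0.3376 0.0149]
215 300 [0.394  0.2389 0.004 ]
250 290 [0.3899 0.1442 0.0033]
z15 [242 140  17   5  55] [[0.7421000003814697, -0.0026000000070780516], [0.757099986076355, -0.00800000037997961], [0.7724000215530396, 0.03480000048875809], [0.7573000192642212, 0.04010000079870224]] 0.1461029275861931
z15 [235 213  65  27 362] [[0.43650001287460327, 0.1468999981880188], [0.45509999990463257, -0.0272000003606081], [0.4936000108718872, -0.023099999874830246], [0.4749999940395355, 0.1509999930858612]] 0.1491723139750784
z15 [227 235  12  13  55] [[0.4449000060558319, 0.15080000460147858], [0.4519999921321869, 0.14000000059604645], [0.4828000068664551, 0.16030000150203705], [0.4756999909877777, 0.17100000381469727]] 0.15313296598875295
z15 [180 243  34  31 684] [[0.41620001196861267, 0.21690000593662262], [0.4805999994277954, 0.21660000085830688], [0.48100000619888306, 0.28929999470710754], [0.41659998893737793, 0.2896000146865845]] 0.1546117315861279
```

View pics/c.png

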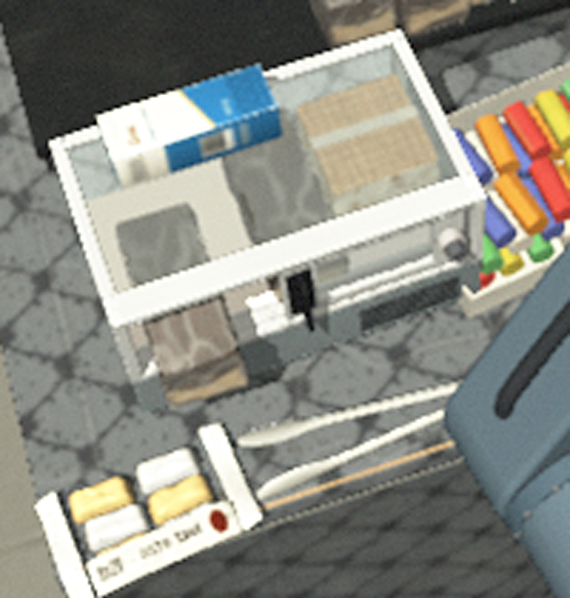

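The crop shows the roof corners at (52,143), (400,33), (482,190) and (115,320), the loaf's end around (205,385), the fin at (300,290) and the lock at (453,243). Next I fit the case pose.

```bash
cat >> h.py <<'E'
import os
if os.path.exists("case.npy"):
    cx,cy,cth=np.load("case.npy")
    C=np.array([[np.cos(cth),-np.sin(cth),0],[np.sin(cth),np.cos(cth),0],[0,0,1]])
    def case(p): return (np.asarray(p)-[cx,cy,0])@C
def st():
    s=telemetry.sense(); from scipy.spatial.transform import Rotation as Ro
    R=C.T@Ro.from_quat(s["tool_rot"]).as_matrix()
    print("t",round(s["t"],2),"tcp(case mm)",(case(s["tcp_pos"])*1e3).round(1),"zaxis",R[:,2].round(3),"xaxis",R[:,0].round(3),"F",(s["force"]@C).round(1),"q",s["q"].round(2),"gap",round(s["finger_gap"],2))
E
python3 - <<'E'
from h import *
import pickle
from scipy.optimize import least_squares
s=pickle.load(open("top.pkl","rb")); P=s["P"]
px=np.array([(52,143),(400,33),(482,190),(115,320)])/2.85+[130,140]
m=np.array([(.1025,.17),(.1025,-.17),(-.1025,-.17),(-.1025,.17)])
def pr(p):
    c,a=p[:2],p[2]; R=np.array([[np.cos(a),-np.sin(a)],[np.sin(a),np.cos(a)]])
    w=np.c_[m@R.T+c,np.full(4,.184)]@s["R"].T+s["t"]; return (w@s["K"].T)[:,:2]/w[:,2:]
r=least_squares(lambda p:(pr(p)-px).ravel(),[.57,.148,.04]); print(r.x,r.fun.round(1))
np.save("case.npy",r.x)
E
python3 - <<'E'
from h import *
import pickle
s=pickle.load(open("top.pkl","rb")); P=s["P"]; Q=case(P)*1e3
mm=np.zeros(P.shape[:2],bool);mm[235:285,175:222]=1
k=mm&(abs(Q[...,2]-153)<4)&(Q[...,0]<-106)
q=Q[k]; print("loaf top n",k.sum(), "x",np.percentile(q[:,0],[0,1,3,10]),"y",np.percentile(q[:,1],[0,2,98,100]),"z",np.median(q[:,2]))
for y0 in range(50,130,8):
    b=q[(q[:,1]>y0)&(q[:,1]<y0+8)]
    if len(b): print(y0,len(b),b[:,0].min().round(1))
mm[:]=0;mm[210:265,222:300]=1
k=mm&(Q[...,2]>90)&(Q[...,2]<168)&(Q[...,0]<-106)&(Q[...,0]>-135)
for v,u in np.argwhere(k)[::9]: print((u,v),Q[v,u].round(0),s["image"][v,u],end=" | ")
mm[:]=0;mm[:,130:330]=1
k=mm&(Q[...,2]>15)&(Q[...,2]<60)&(Q[...,0]<-106)&(Q[...,1]>0)
q=Q[k];print("pack",q.min(0),q.max(0))
E
```

```text
[0.57146303 0.14598547 0.04461446] [-1.  -1.3  0.  -2.4  1.8  1.1 -0.7  1.7]
loaf top n 345 x [-150.73407562 -148.40889241 -147.06069683 -144.48522236] y [ 77.78834013  79.968425   145.96316089 148.56062253] z 154.37269417470762
74 14 -138.3
82 41 -149.1
90 39 -148.2
98 42 -150.7
106 40 -146.7
114 42 -147.0
122 41 -147.1
(np.int64(287), np.int64(220)) [-107. -130.  158.] [226 222 208] | (np.int64(288), np.int64(222)) [-111. -132.  153.] [239 235 227] | (np.int64(290), np.int64(223)) [-113. -136.  149.] [183 180 168] | (np.int64(289), np.int64(224)) [-112. -134.  143.] [163 159 151] | (np.int64(289), np.int64(225)) [-117. -132.  147.] [119 119 117] | (np.int64(288), np.int64(226)) [-118. -129.  145.] [121 122 121] | (np.int64(287), np.int64(227)) [-120. -125.  147.] [103 105 105] | (np.int64(288), np.int64(228)) [-120. -128.  140.] [114 119 114] | (np.int64(290), np.int64(229)) [-123. -132.  136.] [84 85 86] | (np.int64(288), np.int64(231)) [-124. -126.  132.] [132 131 125] | (np.int64(234), np.int64(240)) [-107.   12.  152.] [29 31 27] | (np.int64(237), np.int64(243)) [-126.   10.  166.] [34 41 38] | (np.int64(236), np.int64(246)) [-120.   12.  143.] [25 27 25] | (np.int64(238), np.int64(248)) [-125.    9.  138.] [28 28 29] | (np.int64(238), np.int64(251)) [-124.   10.  123.] [20 23 25] | (np.int64(238), np.int64(255)) [-126.   12.  106.] [71 77 75] | pack [-2.53193018e+02  1.51238710e-01  1.50050061e+01] [-135.83281552  284.19396634   45.77730216]
```

```bash
python3 -m crank '0 0 -0.2 0 0 0.089; 0 0 -0.2 0 0 0.089; 0.5 -0.9 -0.1 0 0 0; 0.5 -0.9 -0.1 0 0 0; 0.5 -0.9 -0.1 0 0 0' -0.2 20 && python3 -m crank '0.5 -0.9 0 0 0 0; 0.5 -0.9 0 0 0 0; 0.5 -0.9 0 0 0 0; 0.5 -0.9 0 0 0 0; 0.5 -0.9 0 0 0 0' && python3 -m crank '0.5 -0.9 0 0 0 0; 0.5 -0.9 0 0 0 0; 0.1 -0.9 0 0 0 0; 0.1 -0.9 0 0 0 0;0 0 0 0 0 0'; python3 -c "
from h import *; st()"
```

```text
t: 0.6
tcp_pos: [0.2542, -0.4805, 0.2775]
tool_rot: [1.0, 0.022, -0.0, -0.001]
force: [0.6, 0.3, -0.2]
finger_gap: 0.4
gripper_force: 0.0
t: 1.1
tcp_pos: [0.3463, -0.2959, 0.2778]
tool_rot: [1.0, 0.022, -0.0, -0.0]
force: [1.0, -0.3, -0.0]
finger_gap: 0.401
gripper_force: 0.0
t: 1.6
tcp_pos: [0.3861, -0.1472, 0.2775]
tool_rot: [1.0, 0.024, -0.001, -0.002]
force: [-0.1, -0.8, 0.1]
finger_gap: 0.4
gripper_force: 0.0
t 1.6 tcp(case mm) [-198.2 -284.6  277.5] zaxis [-0.003  0.004 -1.   ] xaxis [ 1.     0.004 -0.003] F [-0.1 -0.8  0.1] q [-0.64  0.2   1.89  0.    1.05  0.88] gap 0.4
```

```bash
python3 -m crank '0.5 -1 0 0 0 0; 0 -1 0 0 0 0; 0 -1 0 0 0 0; 0 -1 0 0 0 0; 0 -1 0 0 0 0' && python3 -m crank '0 -1 0 0 0 0; 0 -1 0 0 0 0; 0 -1 0 0 0 0; -0.2 -1 0 0 0 0; -0.3 -0.95 0 0 0 0' && python3 -m crank '0 0 0 0 0.0833 0; 0 0 0 0 0.0833 0; 0 0 0 0 0.0833 0; 0 0 0 0 0.0833 0;0 0 0 0 0 0'; python3 -c "
from h import *; st()"
```

```text
t: 2.1
tcp_pos: [0.3989, 0.0497, 0.278]
tool_rot: [1.0, 0.022, 0.0, 0.0]
force: [0.5, 0.4, 0.6]
finger_gap: 0.401
gripper_force: 0.0
t: 2.6
tcp_pos: [0.3708, 0.2473, 0.278]
tool_rot: [1.0, 0.022, 0.001, -0.0]
force: [-0.7, -0.0, 0.3]
finger_gap: 0.403
gripper_force: 0.0
t: 3.1
tcp_pos: [0.3672, 0.2435, 0.276]
tool_rot: [0.968, 0.022, 0.248, -0.002]
force: [0.0, -0.6, -0.3]
finger_gap: 0.403
gripper_force: 0.0
t 3.1 tcp(case mm) [-199.8  106.5  276. ] zaxis [ 0.481 -0.007 -0.877] xaxis [0.877 0.002 0.481] F [ 0.  -0.6 -0.3] q [ 0.46  0.14  2.11 -0.46  0.47  2.36] gap 0.4
```

```bash
python3 -m crank '-0.41 -0.15 0.757 0 0 0; -0.41 0 0.757 0 0 0; -0.41 0 0.757 0 0 0; -0.41 0 0.757 0 0 0;0 0 0 0 0 0'; python3 - <<'E'
from h import *; st()
s=snap("top","t1.png"); w=snap("wrist","w1.png")
a=cv2.resize(s["image"][140:300,130:300,::-1],(425,400),interpolation=cv2.INTER_CUBIC); b=cv2.resize(w["image"][:,:,::-1],(373,280))
o=np.zeros((400,800,3),np.uint8);o[:,:425]=a;o[:280,427:]=b;cv2.imwrite("pics/m1.png",o)
E
```

```text
t: 3.6
tcp_pos: [0.3878, 0.2487, 0.1744]
tool_rot: [0.973, 0.022, 0.23, -0.003]
force: [0.1, -0.3, -0.7]
finger_gap: 0.397
gripper_force: 0.0
t 3.6 tcp(case mm) [-178.9  110.8  174.4] zaxis [ 0.448 -0.003 -0.894] xaxis [0.894 0.002 0.448] F [ 0.1 -0.3 -0.7] q [ 0.43  0.4   2.18 -0.94  0.22  2.85] gap 0.4
```

View pics/m1.png

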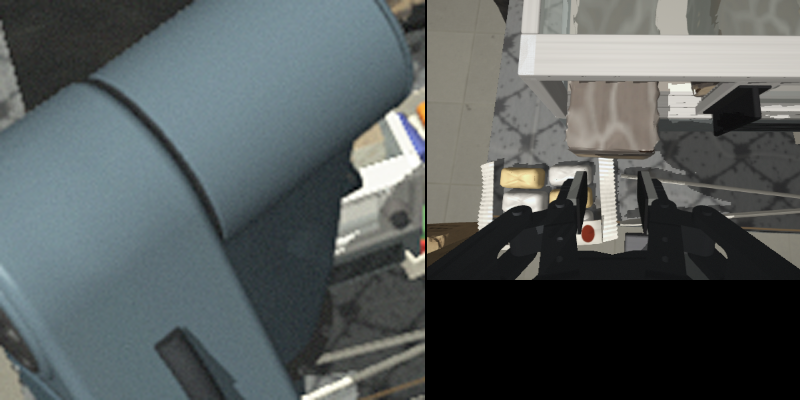

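The wrist view shows the fingers in front of the loaf's end (loaf at (612,115)) and clear of it. The last joint is at its limit, so I back up, go upright and turn the tool half round.

```bash
python3 -m crank '0.37 0 -0.745 0 0 0; 0.37 0 -0.745 0 0 0; 0.37 0 -0.745 0 0 0; 0 0 0 0 -0.074 0; 0 0 0 0 -0.074 0' >/dev/null && python3 -m crank '0 0 0 0 -0.074 0; 0 0 0 0 -0.074 0; 0 0 0 0 0 -0.095; 0 0 0 0 0 -0.095; 0 0 0 0 0 -0.095' && python3 -c "
from h import *; st()"
for i in 1 2 3; do python3 -m crank '0 0 0 0 0 -0.095; 0 0 0 0 0 -0.095; 0 0 0 0 0 -0.095; 0 0 0 0 0 -0.095; 0 0 0 0 0 -0.095' >/dev/null; done; python3 -m crank '0 0 0 0 0 -0.095; 0 0 0 0 0 -0.095; 0 0 0 0 0 -0.095; 0 0 0 0 0 0; 0 0 0 0 0 0' >/dev/null; python3 -c "
from h import *; st()"
```

```text
t: 4.7
tcp_pos: [0.3855, 0.2489, 0.266]
tool_rot: [0.969, 0.247, 0.002, 0.003]
force: [-0.5, 0.4, -0.1]
finger_gap: 0.401
gripper_force: 0.0
t 4.7 tcp(case mm) [-181.2  111.1  266. ] zaxis [ 0.006 -0.004 -1.   ] xaxis [0.898 0.439 0.004] F [-0.5  0.4 -0.1] q [ 0.33  0.28  1.82 -0.01  1.04  1.41] gap 0.4
t 6.7 tcp(case mm) [-181.2  110.9  265.6] zaxis [ 0.006 -0.005 -1.   ] xaxis [-1.     0.01  -0.006] F [-0.3  0.3  0.2] q [ 0.33  0.28  1.82 -0.01  1.04 -1.27] gap 0.4
```

```bash
python3 -m crank '0 0.05 0.78 0 0 0; 0 0 0.78 0 0 0; 0 0 0.78 0 0 0; 0 0 0.78 0 -0.067 0; 0 0 0 0 -0.067 0' && python3 -c "
from h import *; st()"
```

```text
t: 7.2
tcp_pos: [0.3855, 0.249, 0.1383]
tool_rot: [-0.017, 0.994, -0.002, 0.105]
force: [0.5, -1.3, 0.1]
finger_gap: 0.4
gripper_force: 0.0
t 7.2 tcp(case mm) [-181.2  111.2  138.3] zaxis [ 0.209 -0.009 -0.978] xaxis [-0.978  0.01  -0.209] F [ 0.4 -1.3  0.1] q [ 0.38  0.47  2.07 -0.19  0.41 -1.06] gap 0.4
```

```bash
python3 -m crank '-0.122 0 0.026 0 0 0; -0.122 0 0.026 0 0 0; -0.122 0 0.026 0 0 0; -0.122 0 0.026 0 0 0; -0.122 0 0.026 0 0 0' && python3 -m crank '-0.122 0 0.029 0 -0.0167 0; -0.121 0 0.032 0 -0.0167 0; -0.121 0 0.035 0 -0.0167 0; -0.12 0 0.038 0 -0.0167 0; -0.119 0 0.041 0 -0.0167 0' && python3 -c "
from h import *; st()"
```

```text
t: 7.7
tcp_pos: [0.4076, 0.2489, 0.1405]
tool_rot: [-0.017, 0.995, -0.003, 0.101]
force: [-14.7, -1.0, 12.3]
finger_gap: 0.4
gripper_force: 7.4
t: 8.2
tcp_pos: [0.4351, 0.2501, 0.1395]
tool_rot: [-0.018, 0.985, -0.002, 0.169]
force: [-4.1, -0.0, -2.4]
finger_gap: 0.398
gripper_force: 2.0
t 8.2 tcp(case mm) [-131.6  110.1  139.5] zaxis [ 0.333 -0.012 -0.943] xaxis [-0.943  0.007 -0.333] F [-4.1  0.2 -2.4] q [ 0.36  0.5   2.04 -0.4   0.3  -0.87] gap 0.4
```

```bash
python3 -m crank '-0.117 0 0.044 0 -0.021 0; -0.115 0 0.048 0 -0.021 0; -0.114 0 0.052 0 -0.021 0; -0.112 0 0.056 0 -0.021 0; -0.11 0 0.06 0 -0.021 0' && python3 - <<'E'
from h import *; st()
s=snap("scene","s2.png"); w=snap("wrist","w2.png")
a=cv2.resize(s["image"][130:240,230:360,::-1],(425,360),interpolation=cv2.INTER_CUBIC); b=cv2.resize(w["image"][:,:,::-1],(373,280))
o=np.zeros((360,800,3),np.uint8);o[:,:425]=a;o[:280,427:]=b;cv2.imwrite("pics/m2.png",o)
E
```

```text
t: 8.7
tcp_pos: [0.4596, 0.2508, 0.1393]
tool_rot: [-0.017, 0.969, -0.001, 0.246]
force: [-3.6, -0.4, -3.7]
finger_gap: 0.402
gripper_force: 2.0
t 8.7 tcp(case mm) [-107.1  109.7  139.3] zaxis [ 0.478 -0.014 -0.879] xaxis [-0.879  0.005 -0.478] F [-3.6 -0.2 -3.7] q [ 0.38  0.53  2.09 -1.29  0.18  0.01] gap 0.4
```

View pics/m2.png

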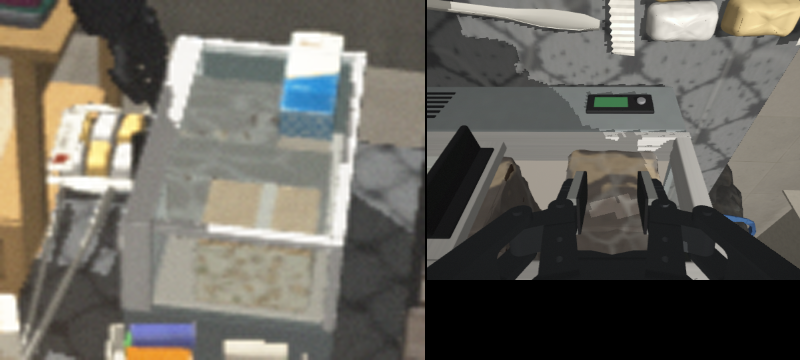

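The scene view shows the case and its neighbours undisturbed. The wrist view shows both fingertips at the loaf's end face (around (612,200)), with the fin at the left (455,180). I'll measure the loaf's end from depth.

```bash
cat >> h.py <<'E'
def loaf():
    w=snap("wrist"); Q=case(w["P"])*1e3
    k=(Q[...,2]>90)&(Q[...,2]<158)&(Q[...,1]>70)&(Q[...,1]<150)&(Q[...,0]>-140)&(Q[...,0]<60)
    q=Q[k]
    for y0 in range(70,150,8):
        b=q[(q[:,1]>y0)&(q[:,1]<y0+8)&(q[:,2]<140)]; c=q[(q[:,1]>y0)&(q[:,1]<y0+8)&(q[:,2]>148)]
        if len(b)+len(c): print(y0,"face",len(b),np.percentile(b[:,0],[2,10,50]).round(1) if len(b) else "","top",len(c),np.percentile(c[:,0],[2,50]).round(1) if len(c) else "")
E
python3 -c "
from h import *; loaf()"
```

```text
70 face 320 [-92.3 -91.8 -91.1] top 5 [-124.5 -123.6]
78 face 748 [-115.1 -113.2  -91.6] top 250 [-131.6 -125.5]
86 face 1353 [-118.4 -115.7  -91.6] top 1268 [-129.3 -103.4]
94 face 1397 [-92.  -91.7 -90.9] top 851 [-92.  -82.6]
102 face 1376 [-92.  -91.5 -90.8] top 881 [-91.7 -79.6]
110 face 1432 [-91.8 -91.4 -90.7] top 869 [-91.6 -80.7]
118 face 1624 [-111.9 -100.4  -90.7] top 840 [-104.6  -84.5]
126 face 819 [-118.5 -116.9  -91.2] top 1129 [-130.3 -115.8]
134 face 758 [-113.8 -112.   -90.8] top 123 [-131.3 -129.1]
142 face 112 [-90.3 -90.  -89.3] top 16 [-124.  -123.5]
```

```bash
python3 -m crank '-0.05 0 0.027 0 0 0; -0.05 0 0.027 0 0 0; -0.05 0 0.027 0 0 0; 0 0 0 0 0 0;0 0 0 0 0 0' && python3 -c "
from h import *; st(); loaf()"
```

```text
t: 9.35
tcp_pos: [0.4661, 0.2516, 0.1396]
tool_rot: [-0.018, 0.969, 0.0, 0.246]
force: [-5.6, -0.8, -2.5]
finger_gap: 0.4
gripper_force: 1.7
t 9.35 tcp(case mm) [-100.5  110.2  139.6] zaxis [ 0.477 -0.012 -0.879] xaxis [-0.879  0.004 -0.477] F [-5.7 -0.6 -2.5] q [ 0.37  0.54  2.07 -1.22  0.18 -0.06] gap 0.4
70 face 302 [-86.1 -85.7 -85.1] top 6 [-118.  -117.6]
78 face 736 [-108.4 -106.7  -85.5] top 219 [-125.3 -121.1]
86 face 1322 [-112.1 -109.4  -85.6] top 1264 [-123.2  -99. ]
94 face 1399 [-85.9 -85.6 -84.9] top 852 [-85.8 -76.5]
102 face 1393 [-85.9 -85.5 -84.8] top 890 [-85.6 -73.5]
110 face 1391 [-85.8 -85.3 -84.6] top 881 [-85.5 -74.7]
118 face 1404 [-85.8 -85.3 -84.6] top 834 [-85.5 -77.5]
126 face 1073 [-112.2 -110.1  -90.6] top 1165 [-123.8 -107.4]
134 face 760 [-107.7 -105.7  -84.7] top 120 [-125.4 -122.8]
142 face 138 [-84.5 -84.  -83.3] top 10 [-117.2 -117. ]
```

```bash
python3 -m crank '0.22 0 -0.12 0 0 0; 0.26 0 -0.14 0 0.06 0; 0.28 0 -0.12 0 0.08 0; 0.29 0 -0.08 0 0.08 0; 0.3 0 -0.04 0 0.08 0' && python3 -m crank '0.1 0 0 0 0.017 0; 0 0 -0.25 0 0 0; 0 -0.8 0 0 0 0; 0 -0.8 0 0 0 0; 0 0 0 0 0 0' -1 && python3 -c "
from h import *; st()"
```

```text
t: 9.9
tcp_pos: [0.4447, 0.2372, 0.1387]
tool_rot: [-0.008, 0.988, -0.026, 0.155]
force: [-0.1, -0.6, 0.8]
finger_gap: 0.399
gripper_force: 0.0
t: 10.4
tcp_pos: [0.4375, 0.1706, 0.1507]
tool_rot: [-0.006, 0.989, -0.028, 0.143]
force: [-0.5, 0.2, 0.7]
finger_gap: -0.005
gripper_force: 0.0
t 10.4 tcp(case mm) [-132.7   30.5  150.7] zaxis [ 0.28  -0.065 -0.958] xaxis [-0.959  0.023 -0.282] F [-0.5  0.2  0.7] q [ 0.2   0.45  2.08 -0.31  0.36 -1.1 ] gap -0.0
```

```bash
python3 -m crank '0.36 0 -0.105 0 0 0; 0.36 0 -0.105 0 0 0; 0 0 0 0 0.09 0; 0 0 0 0 0.09 0; 0 0 0 0 0 0' && python3 -c "
from h import *; st()
from scipy.spatial.transform import Rotation as Ro
R=C.T@Ro.from_quat(telemetry.sense()['tool_rot']).as_matrix()
print('turn to upright (full-scale)',Ro.from_matrix(R.T@np.diag([-1.,1,-1])).as_rotvec()/(np.pi/2))"
```

```text
t: 10.9
tcp_pos: [0.4131, 0.1736, 0.1511]
tool_rot: [-0.003, 1.0, -0.027, 0.006]
force: [1.4, 0.1, -0.1]
finger_gap: -0.001
gripper_force: 0.0
t 10.9 tcp(case mm) [-157.    34.7  151.1] zaxis [ 0.01  -0.055 -0.998] xaxis [-0.999  0.038 -0.012] F [ 1.4  0.1 -0.1] q [ 0.18  0.47  1.96 -0.08  0.72 -1.33] gap -0.0
turn to upright (full-scale) [-0.03468056  0.00692244 -0.02438486]
```

```bash
python3 -m crank '0 0 0 -0.035 0.007 -0.024; 0 -0.75 0 0 0 0; 0 -0.75 0 0 0 0; 0 0 0 0 0 0;0 0 0 0 0 0' >/dev/null && python3 -c "
from h import *; st()"; python3 -m crank '-0.33 0 0 0 0 0; -0.33 0 0 0 0 0; -0.33 0 0 0 0 0; 0 0 0 0 0 0;0 0 0 0 0 0' && python3 -c "
from h import *; st()"
```

```text
t 11.4 tcp(case mm) [-163.6  -26.2  149.8] zaxis [-0.008 -0.002 -1.   ] xaxis [-1.     0.001  0.008] F [-0.   0.6 -0.8] q [ 0.01  0.45  2.01 -0.    0.69 -1.61] gap 0.0
t: 11.9
tcp_pos: [0.4482, 0.1152, 0.1491]
tool_rot: [-0.023, 1.0, -0.001, -0.005]
force: [-1.3, 0.6, -0.6]
finger_gap: -0.002
gripper_force: 0.0
t 11.9 tcp(case mm) [-124.5  -25.2  149.1] zaxis [-0.01  -0.001 -1.   ] xaxis [-1.    -0.002  0.01 ] F [-1.3  0.6 -0.6] q [ 0.01  0.49  1.92 -0.    0.74 -1.6 ] gap -0.0
```

```bash
python3 -m crank '-0.1 0 0 0 0 0; 0 0.3 0 0 0 0; 0 0.3 0 0 0 0; 0 0.3 0 0 0 0; 0 0.3 0 0 0 0' && python3 -m crank '0 0.3 0 0 0 0; 0 0.3 0 0 0 0; 0 0.3 0 0 0 0; 0 0.3 0 0 0 0; 0 0.3 0 0 0 0' && python3 -c "
from h import *; st()"
```

```text
t: 12.4
tcp_pos: [0.4509, 0.1635, 0.1491]
tool_rot: [-0.023, 1.0, -0.001, -0.005]
force: [1.8, -1.2, 0.1]
finger_gap: -0.002
gripper_force: 1.2
t: 12.9
tcp_pos: [0.4485, 0.2235, 0.1491]
tool_rot: [-0.022, 1.0, -0.001, -0.005]
force: [2.0, -2.1, -0.3]
finger_gap: 0.002
gripper_force: 1.2
t 12.9 tcp(case mm) [-119.4   82.9  149.1] zaxis [-0.009 -0.001 -1.   ] xaxis [-1.    -0.     0.009] F [ 1.9 -2.2 -0.3] q [ 0.24  0.52  1.83  0.    0.8  -1.38] gap 0.0
```

```bash
python3 -m crank '0 0.25 0 0 0 0; 0 0.25 0 0 0 0; 0 0.25 0 0 0 0; 0 0.07 0 0 0 0; 0 0.07 0 0 0 0' && python3 -m crank '0 0.07 0 0 0 0; 0 0.05 0 0 0 0; 0 0.05 0 0 0 0; 0 0.05 0 0 0 0; 0 0 0 0 0 0' && python3 - <<'E'
from h import *; st()
w=snap("wrist","w3.png")
E
```

```text
t: 13.4
tcp_pos: [0.4462, 0.2583, 0.1488]
tool_rot: [-0.023, 1.0, -0.001, -0.005]
force: [1.0, -2.7, 0.4]
finger_gap: -0.001
gripper_force: 0.9
t: 13.9
tcp_pos: [0.4459, 0.2669, 0.1488]
tool_rot: [-0.022, 1.0, -0.001, -0.005]
force: [0.6, 0.1, 0.5]
finger_gap: -0.003
gripper_force: 0.3
t 13.9 tcp(case mm) [-120.   126.4  148.8] zaxis [-0.011 -0.001 -1.   ] xaxis [-1.    -0.     0.011] F [0.6 0.1 0.5] q [ 0.32  0.54  1.78  0.    0.83 -1.29] gap -0.0
```

View pics/w3.png

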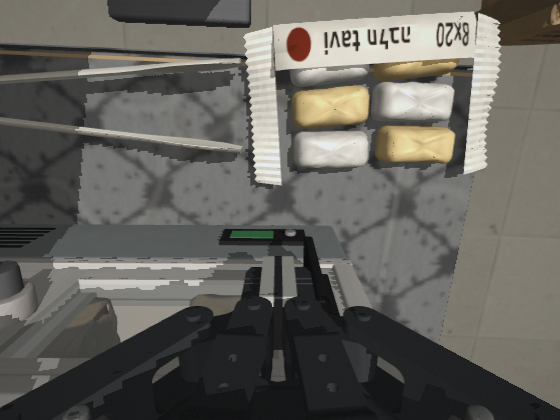

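The wrist view shows the fin at (315,270) just left of the closed fingers, the lock at (10,290) and the pack undisturbed. I keep nudging until the force shows the stop.

```bash
python3 -m crank '0 0.05 0 0 0 0; 0 0.05 0 0 0 0; 0 0.05 0 0 0 0; 0 0 0 0 0 0; 0 0 0 0 0 0' && python3 -c "
from h import *; st()"
```

```text
t: 14.45
tcp_pos: [0.4459, 0.2673, 0.1489]
tool_rot: [-0.024, 1.0, -0.006, -0.006]
force: [3.4, -22.4, 4.8]
finger_gap: -0.008
gripper_force: 10.7
t 14.45 tcp(case mm) [-120.1  126.8  148.9] zaxis [-0.013 -0.012 -1.   ] xaxis [-1.    -0.004  0.013] F [  2.4 -22.5   4.8] q [ 0.33  0.54  1.78 -0.01  0.84 -1.28] gap -0.01
```

```bash
python3 -m crank '0 -0.3 0 0 0 0; 0 -0.3 0 0 0 0; 0.4 0 0 0 0 0; 0.4 0 0 0 0 0; 0.1 0 0 0 0 0' >/dev/null && python3 -m crank '0 -0.85 0 0 0 0; 0 -0.85 0 0 0 0; 0 -0.85 0.17 0 0 0; 0 0 0 0 0 0; 0 0 0 0 0 0' && python3 - <<'E'
from h import *; st()
w=snap("wrist","w4.png"); Q=case(w["P"])*1e3
k=(Q[...,2]>95)&(Q[...,2]<168)&(Q[...,0]<-106)&(Q[...,0]>-130)
for n,a,b in(("fin",100,160),("lock",-30,30)):
    q=Q[k&(Q[...,1]>a)&(Q[...,1]<b)]
    if len(q): print(n,len(q),np.percentile(q,[3,50,97],axis=0).round(1).tolist())
E
```

```text
t: 15.45
tcp_pos: [0.4164, 0.1449, 0.1427]
tool_rot: [-0.021, 1.0, -0.0, -0.005]
force: [0.6, -0.6, -0.7]
finger_gap: -0.002
gripper_force: 0.0
t 15.45 tcp(case mm) [-155.     5.8  142.7] zaxis [-0.009 -0.001 -1.   ] xaxis [-1.     0.002  0.009] F [ 0.5 -0.6 -0.7] q [ 0.08  0.48  1.98 -0.    0.69 -1.53] gap -0.0
fin 2029 [[-126.1, 138.4, 97.8], [-116.9, 139.4, 114.7], [-106.6, 142.2, 129.4]]
lock 374 [[-125.9, 2.3, 139.9], [-119.6, 4.7, 142.9], [-113.1, 7.1, 144.8]]
```

View pics/w4.png

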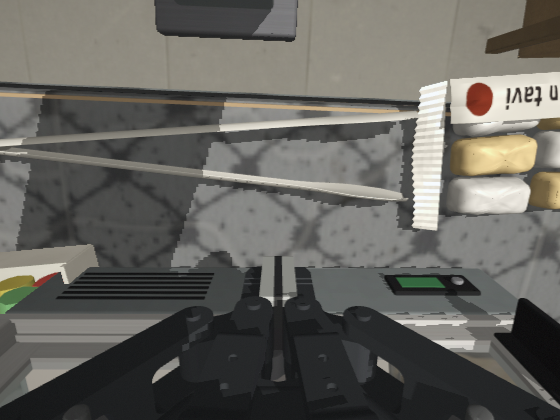

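The wrist view shows the fin at the left post (535,340), and the fingers hide the lock, which lies dead ahead of them. Door shut, so I press the lock.

```bash
python3 -m crank '0 -0.14 0 0 0 0; -0.15 0 0 0 0 0; -0.15 0 0 0 0 0; -0.15 0 0 0 0 0; 0 0 0 0 0 0' && python3 -m crank '-0.05 0 0 0 0 0; -0.05 0 0 0 0 0; -0.05 0 0 0 0 0; -0.05 0 0 0 0 0; 0 0 0 0 0 0' && python3 -c "
from h import *; st()"
```

```text
t: 16.0
tcp_pos: [0.435, 0.1408, 0.1425]
tool_rot: [-0.023, 1.0, -0.001, -0.004]
force: [-0.8, 0.2, 0.1]
finger_gap: 0.001
gripper_force: 0.0
t: 16.5
tcp_pos: [0.4416, 0.1409, 0.1423]
tool_rot: [-0.022, 1.0, -0.001, -0.005]
force: [-2.6, 1.2, 0.7]
finger_gap: -0.001
gripper_force: 1.4
t 16.5 tcp(case mm) [-130.     0.7  142.3] zaxis [-0.011 -0.001 -1.   ] xaxis [-1.    -0.     0.011] F [-2.5  1.3  0.7] q [ 0.07  0.5   1.92 -0.    0.73 -1.55] gap -0.0
```

```bash
python3 -m crank '-0.05 0 0 0 0 0; -0.05 0 0 0 0 0; -0.05 0 0 0 0 0; 0 0 0 0 0 0; 0 0 0 0 0 0' && python3 -c "
from h import *; st()";  python3 -m crank '-0.05 0 0 0 0 0; -0.05 0 0 0 0 0; 0 0 0 0 0 0; 0 0 0 0 0 0; 0 0 0 0 0 0' && python3 -c "
from h import *; st()"
```

```text
t: 17.0
tcp_pos: [0.4432, 0.1409, 0.1421]
tool_rot: [-0.023, 1.0, -0.001, -0.01]
force: [-10.6, -0.0, 8.4]
finger_gap: -0.0
gripper_force: 5.2
t 17.0 tcp(case mm) [-128.4    0.7  142.1] zaxis [-0.02  -0.001 -1.   ] xaxis [-1.    -0.001  0.02 ] F [-10.6   0.4   8.4] q [ 0.07  0.5   1.92 -0.    0.74 -1.55] gap -0.0
t: 17.5
tcp_pos: [0.4433, 0.141, 0.1417]
tool_rot: [-0.023, 1.0, -0.001, -0.014]
force: [-16.3, -0.3, 11.9]
finger_gap: 0.001
gripper_force: 8.1
t 17.5 tcp(case mm) [-128.3    0.7  141.7] zaxis [-0.029 -0.002 -1.   ] xaxis [-1.    -0.001  0.029] F [-16.3   0.4  11.9] q [ 0.07  0.51  1.91 -0.    0.75 -1.55] gap 0.0
```

The press stopped at TCP x = −128. I back off and measure the button.

```bash
python3 -m crank '0.3 0 0 0 0 0; 0.6 0 0 0 0 0; 0 1 0 0 0 0; 0 1 0 0 0 0; 0 0 0 0 0 0' && python3 - <<'E'
from h import *; st()
w=snap("wrist","w5.png"); Q=case(w["P"])*1e3
k=(Q[...,2]>115)&(Q[...,2]<155)&(Q[...,0]<-96)&(Q[...,0]>-130)&(abs(Q[...,1])<20)
v,u=np.where(k); print(len(v),u.min(),u.max(),v.min(),v.max())
q=Q[k]
for x0 in range(-128,-96,2):
    b=q[(q[:,0]>=x0)&(q[:,0]<x0+2)]
    if len(b): print(x0,len(b),b.mean(0).round(1),b[:,1].min().round(),b[:,1].max().round())
cv2.imwrite("pics/b5.png",cv2.resize(w["image"][220:400,:230,::-1],None,fx=3,fy=3,interpolation=cv2.INTER_CUBIC))
E
```

```text
t: 18.0
tcp_pos: [0.4145, 0.2232, 0.1431]
tool_rot: [-0.025, 1.0, 0.0, -0.002]
force: [-0.1, 0.3, -0.2]
finger_gap: -0.001
gripper_force: 0.0
t 18.0 tcp(case mm) [-153.4   84.1  143.1] zaxis [-0.003  0.001 -1.   ] xaxis [-1.    -0.005  0.003] F [-0.   0.3 -0.2] q [ 0.25  0.5   1.91  0.    0.73 -1.37] gap -0.0
416 67 113 343 370
-120 59 [-118.2   -2.4  134.7] -7.0 4.0
-118 307 [-117.4   -2.9  134.3] -9.0 5.0
-116 10 [-114.4   -9.7  138.7] -10.0 -8.0
-114 40 [-113.2  -11.3  137.4] -13.0 -10.0
```

View pics/b5.png

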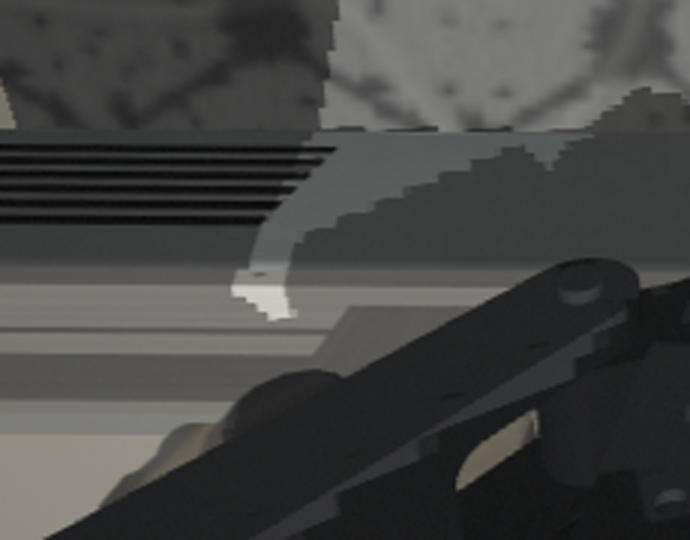

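The crop shows the button's dark disc at (290,390), standing about 4 mm proud of its collar. That is fully in. I retreat and do a last check.

```bash
python3 -m crank '0.3 0 -0.7 0 0 0; 0 -0.4 -0.8 0 0 0; 0 -0.8 -0.8 0 0 0; 0 -0.8 0 0 0 0; 0 0 0 0 0 0' >/dev/null && python3 - <<'E'
from h import *; st()
w=snap("wrist","w6.png"); Q=case(w["P"])*1e3
k=(Q[...,2]>95)&(Q[...,2]<168)&(Q[...,0]<-106)&(Q[...,0]>-130)&(Q[...,1]>100)&(Q[...,1]<160)
print("fin",np.percentile(Q[k],[3,50,97],axis=0).round(1).tolist())
s=snap("top"); o=np.zeros((420,760,3),np.uint8); o[:,:560]=w["image"][:,:,::-1]; o[:210,560:]=s["image"][140:350,130:330,::-1]; cv2.imwrite("pics/m6.png",o)
E
```

```text
t 18.55 tcp(case mm) [-165.2   -2.7  236. ] zaxis [-0.005 -0.003 -1.   ] xaxis [-1.     0.005  0.005] F [ 0.5 -0.  -0.9] q [ 0.06  0.29  1.92 -0.    0.94 -1.55] gap -0.0
fin [[-126.0, 138.6, 100.4], [-117.5, 139.4, 139.9], [-106.7, 143.0, 164.0]]
```

View pics/m6.png

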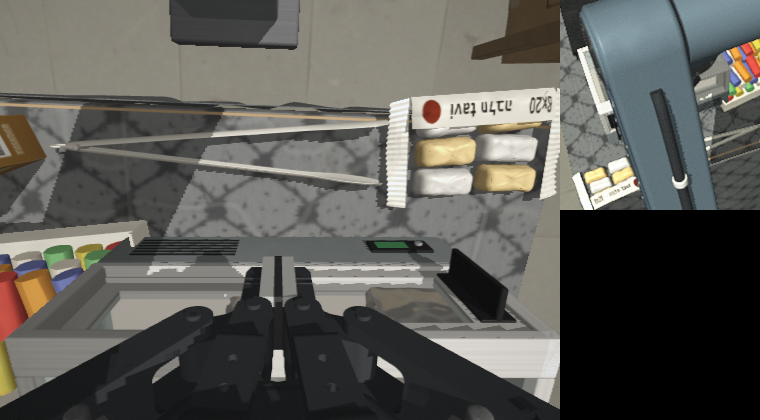

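The view shows the door shut with the fin at (475,290), the loaf behind the door at (405,305), and the tongs and pack where they were. I'm handing in.

```bash
python3 -c "
from station import manip; print(manip.sign_off())"
```

```text
the job is handed in; nothing more can be done
None
```

The loaf is fully inside, the door is shut and the lock button is pushed in, in that order and with nothing else seen to have moved; the job was handed in at about 19 s of robot time.

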